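# Set the long brake pad in the length gauge and close the jaw on it

### The job

Get the longer of the two brake pads ready for measuring in the steel length gauge: push it along the bench with the fingers, never taking it between them or lifting it, until its long edge lies flush against the gauge's fence, between the end stop and the sliding jaw. Then, in the same way (pushed from outside, not taken between the fingers), slide the jaw along the fence until the pad is snug in the corner, with one end against the end stop and the jaw against the other. Leave the shorter pad and everything else on the bench where it is, and finish clear of everything.

Things in the scene. Friction and masses are not known exactly. Their poses are not given: they have to be found in the camera images.
- long_pad: the longer of two flat brake pads: dark steel backing plate 50 (x) by 120 (y) by 6 mm lying on the bench, on it a grey lining, 46 by 106 mm, up to 16 mm above the bench, with a slot across the middle. 0.26 to 0.48 kg. Origin: centre of its underside; y along its length, z up. Starts on the robot's side of the fence, up to 0.45 rad from parallel, its middle between end stop and jaw
- short_pad: the shorter brake pad, the same but 80 mm long (its y); to be left alone. Origin: centre of its underside
- gauge: steel length gauge fixed to the bench, L-shaped. Origin: the inside corner, at bench height, where the fence face meets the end stop face. y runs along the fence from the end stop towards the jaw; x points into the fence, away from the robot. Fence: bar 34 mm deep (x 0 to 34), 22 mm high, y -35 to 365 mm, scale marks on top. A pad home in the corner has its centre at x -25, y 60 mm
- end_stop (a point): middle of the end stop's face, which looks along gauge +y, at bench height, gauge x = -35 mm. The end stop is a bar 30 mm wide (gauge y -30 to 0), 22 mm high, reaching out from the fence to gauge x = -70 mm
- jaw (a joint): sliding aluminium jaw of the gauge, in m: 0 fully open, growing as it slides to the end stop (gauge -y). Its pad-facing face is at gauge y = 260 mm minus the value, so it closes on the long pad at 0.140. Starts at 0 to 0.05. About 2 N of friction; stays where it is left. A bar 16 mm thick (gauge y), 24 mm high, from the fence out to gauge x = -71 mm, with a thumb tab on it
- jaw_push (a point): middle of the outer face of the jaw's thumb tab (looks along gauge +y), 40 mm above the bench, gauge x -36; push here to the end stop. The tab spans gauge x -61 to -11 mm, up to 59 mm above the bench; the jaw's pad-facing face is 16 mm further on. The jaw's carriage on the fence (gauge x -8 to 40) is 30 mm long in y from that face, 34 mm high, its screw 42 mm
- bearing: steel bearing ring, 52 mm across, 18 mm high; bystander. Origin: underside
- socket: steel wrench socket standing upright, 30 mm across, 50 mm high; bystander. Origin: underside
- tape_measure: grey tape measure, 64 by 64 by 36 mm; bystander. Origin: underside
- wrench: steel open-ended wrench lying on the bench; bystander
- spray_can: bare metal can, 54 mm across, 170 mm high, at the robot's left; bystander. Origin: underside
- grease_tin: grey jar with a steel cap, 80 mm across, 60 mm high, at the robot's right; bystander. Origin: underside
There are look-alikes about, which are no part of the job. Leave any green look-alike of the long_pad alone.

How it is judged:
On the way, in this order (a step that is already met when the one before it is completed fails the run):
1. the long pad lies flush against the fence, between end stop and jaw (x of long_pad in the frame of gauge between -0.0285 and -0.0215 m and angle between the y axis of long_pad and the y axis of gauge, either way round below 0.06 rad and y of long_pad in the frame of gauge between 0.0565 and 0.2035 m), for 0.2 s.
2. the jaw is closed on the long pad in the corner (x of long_pad in the frame of gauge between -0.0285 and -0.0215 m and angle between the y axis of long_pad and the y axis of gauge, either way round below 0.06 rad and y of long_pad in the frame of gauge between 0.0565 and 0.0635 m and value of joint jaw between 0.1365 and 0.1435 m), for 0.2 s.
At the end, for the whole second after the job is handed in: The long pad lies flat and at rest in the gauge's corner: long edge within 3.5 mm of the fence and parallel to it within 0.06 rad, end within 3.5 mm of the end stop, jaw within 3.5 mm of its closed place (0.140) against the pad; nothing else has moved more than 20 mm (all of step 2 and linear speed of long_pad below 0.01 m/s and velocity of joint jaw between -0.005 and 0.005 m/s and height (world z) of long_pad below 0.004 m and angle between long_pad's own z axis and vertical below 0.06 rad); the robot touches nothing.
It fails at once if the long pad is taken between the fingers (contact force between the fingers and long_pad above 1 N and x of the grasp point in the frame of long_pad between -0.018 and 0.018 m and y of the grasp point in the frame of long_pad between -0.055 and 0.055 m and z of the grasp point in the frame of long_pad below 0.028 m).
It fails at once if the jaw's thumb tab is taken between the fingers (contact force between the fingers and gauge above 1 N and x of the grasp point in the frame of jaw_push between -0.022 and 0.022 m and y of the grasp point in the frame of jaw_push between -0.014 and -0.002 m and height (world z) of the grasp point below 0.065 m).
It fails at once if a brake pad is lifted or tipped (height (world z) of any of long_pad, short_pad above 0.012 m or angle between long_pad's own z axis and vertical above 0.25 rad).
It fails at once if the short pad or another bystander is moved more than 20 mm or tipped over (distance of any of short_pad, bearing, socket, tape_measure, wrench, spray_can, grease_tin from where it was at the start of the episode above 0.02 m or angle between any of socket, spray_can's own z axis and vertical above 0.5 rad).
It also fails if it takes over 48 s, if anything falls off the work surface, if the arm or the gripper's body presses on something with over 40 N, if the wrist force passes 120 N, or if a joint passes its speed limit or range.

### The arm

A 6-joint arm with a two-finger parallel gripper is mounted at the origin on the work surface. World frame = base frame: x ahead of the robot, y to its left, z up, the work surface at z = 0. Lengths are in m, angles in rad, forces in N, time in s.
With the tool pointing down it reaches from about 0.275 to 0.85 m from the base axis. Payload 5.2 kg.
Tool frame: the origin (TCP) lies midway between the tips of the shut fingers; the grasp point (between the pads) lies 19 mm behind it; z points along the fingers, y is the direction in which the jaws open and shut (so a half turn about z gives the same grasp; the last joint's range is limited). The gripper opens to 85 mm and grips with 20 to 120 N. Pads are 22 mm wide; open, the fingers measure 114 mm over their backs; the gripper's body (76 mm by 85 mm) begins 54 mm behind the grasp point. The pads swing forward as they close: fully open they stand 13 mm farther back than shut.
Start: joints at [0.962, 0.259, 1.535, -0, 1.348, -0.203], TCP at [0.217, 0.505, 0.231] pointing down, gripper open.
Joint ranges: [-3.14, 3.14], [-0.91, 2.08], [0.19, 2.58], [-1.22, 4.36], [0.22, 2.71], [-3.12, 3.12]. Speed limits (rad/s): [2.57, 2.57, 3.14, 3.14, 3.14, 3.14].

### API

Orientations are given as a unit quaternion [w, x, y, z].
In Python, from bench import env gives the robot as it stands. The module is installed in compiled form; this text tells all that it offers.
- The arm moves only by the tool send_rows, never from a script. Its arguments are lists of equal length, an entry for each row: "offset": the shift along the tool's x, y, z in mm, a list of three; "twist": the turn about the tool's z in degrees; "gripper": the gripper command: -1 is shut, 1 is fully open, values between are in proportion. A call has 1 to 5 rows; each row shifts and turns the commanded pose from where the row before left it, along the tool's axes as they then stand; what a row does not reach is not made up. A row lasts 1/12 s, in which the tool goes at most 41.7 mm and 7.16 degrees, less where a joint would pass 70% of its speed; a pose out of reach is approached as far as the arm can. A call with a gripper value outside its range is refused whole. The fingers move at their own pace and stop on an object; "newtons" is the grip in N (left out, the last holds). Time passes only in rows, so rows that do not move let the fingers close. It gives the time, the measured TCP pose, the force and the opening at its end, in the units of the state.
- env.sense(): the state, without advancing time (a new reading comes with each control period).
- env.get_image(name): name is "scene" or "top"; returns a dict with "frame" (400x640x3 uint8, red, green, blue), "depth" (400x640 float32, m along the optical axis (not along the pixel's ray), 0 where there is no reading), "intrinsics" (3x3 intrinsics, pixels), "k1" (the pictures are not rectified: a ray, as slopes to the right and down, at radius r is drawn at 1 + k1 r^2 times it, then the intrinsics apply), "extrinsics" (4x4, takes a point from camera to world coordinates). Camera axes: x right, y down, z forward; pixel columns grow to the right and rows downward; lengths in m; the calibration is good to about 2 mm. A picture is of the moment at which its call begins.
- env.hand_in(): hands the job in, once; it reports no verdict.
The state is a dict: "clock": time; "joints": joint angles; "qd": joint speeds; "joint_torque": joint torques, N m; "position": TCP position; "tcp_rot": TCP orientation; "wrist_force": force on the tool from outside, world axes, zero at the start; "wrist_torque": the same for the moment, N m; "opening": finger opening in m.
Only numpy, scipy, OpenCV 4.12 (cv2) and the standard library are available. Lean on these libraries where they do the work, as an engineer would, in place of code of your own. Each camera call takes 0.05 s, during which the arm holds its last target.

## Working session

There is one attempt and no reset: what is moved stays moved. The work goes in short steps, Python scripts to look and compute and a tool call to move; the robot and the scene stay as the last step left them, time stands still between calls to the robot, and variables do not carry over. Pictures are saved under pics/ and viewed, and the job is handed in when it is done.

Besides the shell and the picture viewer there is one more tool, called after "Request:" as name(argument=value, ...), one argument or row to a line, values as JSON. send_rows: Moves the arm, as the interface text tells. Its arguments: {"type":"object","properties":{"offset":{"type":"array"},"twist":{"type":"array"},"gripper":{"type":"array"},"newtons":{"type":"number"}},"required":["offset","twist","gripper"]}

```bash
mkdir -p pics; cat > h.py <<'E'
import numpy as np, cv2
from bench import env
def snap(n,tag):
    d=env.get_image(n); cv2.imwrite(f'pics/{tag}.png',d['frame'][:,:,::-1]); np.savez(f'pics/{tag}.npz',**{k:np.array(v) for k,v in d.items()}); return d
def cloud(d):
    K=d['intrinsics'];k1=float(d['k1']);h,w=d['depth'].shape
    u,v=np.meshgrid(np.arange(w),np.arange(h))
    x=(u-K[0,2])/K[0,0];y=(v-K[1,2])/K[1,1]
    p=cv2.undistortPoints(np.stack([u,v],-1).reshape(-1,1,2).astype(float),K,np.array([k1,0,0,0.]),None,None,None) if False else cv2.undistortPoints(np.stack([u,v],-1).reshape(-1,1,2).astype(float),K,np.array([k1,0,0,0.]))
    p=p.reshape(h,w,2);z=d['depth']
    c=np.stack([p[...,0]*z,p[...,1]*z,z],-1)
    E=d['extrinsics']; W=c@E[:3,:3].T+E[:3,3]; W[z==0]=np.nan
    return W
E
python3 - <<'E'
from h import *
print(env.sense())
for n in ('top','scene'):
    d=snap(n,n+'0'); print(d['k1'],d['intrinsics'],d['extrinsics'])
E
```

```text
{'clock': 0.0, 'joints': array([ 9.62190702e-01,  2.59330178e-01,  1.53610158e+00, -1.12274698e-05,
        1.34799314e+00, -2.02823782e-01]), 'qd': array([-0.00175349, -0.00197052,  0.00102323, -0.00147152, -0.00083056,
       -0.00011534]), 'joint_torque': array([-1.45102026e-04, -4.46025467e+01, -2.90573001e+01, -3.26838699e-04,
        1.18668471e-02, -1.37593599e-05]), 'position': array([0.21678746, 0.5048914 , 0.23047417]), 'tcp_rot': array([-3.56540181e-04,  2.01500488e-01,  9.79487986e-01, -8.43909098e-04]), 'wrist_force': array([-0.24211544,  0.23437259, -0.19376829]), 'wrist_torque': array([ 0.00737621, -0.03016657,  0.01760446]), 'opening': 0.08540273325495197}
-0.04799718378110767 [[452.16316947   0.         320.25808588]
 [  0.         452.16316947 205.7769953 ]
 [  0.           0.           1.        ]] [[-0.01896986 -0.98819761  0.15200536  0.33880287]
 [-0.99976759  0.02030591  0.00724186 -0.00335127]
 [-0.010243   -0.15183265 -0.98835314  1.41251361]
 [ 0.          0.          0.          1.        ]]
0.006099826762388302 [[398.82084453   0.         316.73283162]
 [  0.         398.82084453 194.47030573]
 [  0.           0.           1.        ]] [[-0.64003757  0.65898975 -0.39507521  0.93858148]
 [ 0.76832903  0.55210274 -0.32381023  0.32595775]
 [ 0.00473448 -0.51079846 -0.85968745  0.95772262]
 [ 0.          0.          0.          1.        ]]
```

View pics/top0.png

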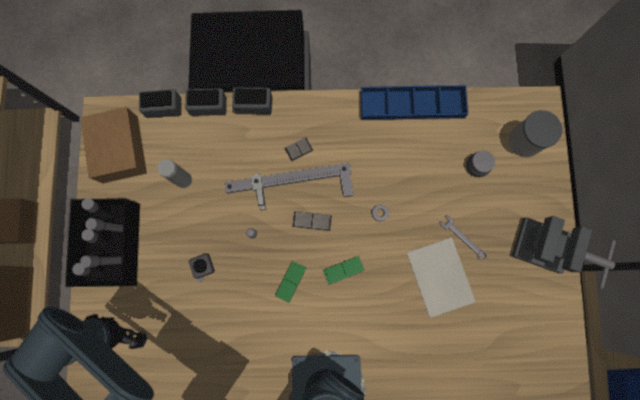

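View pics/scene0.png

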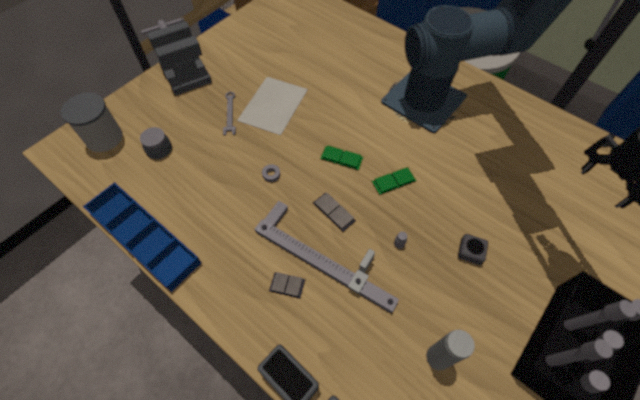

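Top view: the grey long pad is at about (312,221), the fence runs (225,187) to (352,170), the end stop is at its right end (346,182) and the jaw at (260,190). The short pad is beyond the fence (298,148). The socket is at (251,233), the bearing at (380,212), and the green look-alikes are nearer the robot. Next I'll measure these.

```bash
python3 - <<'E'
from h import *
d=dict(np.load('pics/top0.npz'))
W=cloud(d); f=d['frame']
c=cv2.resize(f[130:250,210:400],None,fx=4.2,fy=4.2,interpolation=cv2.INTER_CUBIC)
c=cv2.convertScaleAbs(c,alpha=1.5)
cv2.imwrite('pics/crop0.png',c[:,:,::-1])
z=W[...,2]
# height map
hm=np.clip(z*1000*4,0,255); hm=np.nan_to_num(hm).astype(np.uint8)
cv2.imwrite('pics/h0.png',cv2.resize(hm[130:250,210:400],None,fx=4.2,fy=4.2,interpolation=cv2.INTER_NEAREST))
for (u,v) in [(312,235),(305,220),(285,178),(251,233),(380,212),(262,200),(200,300)]: print(u,v,np.round(W[v,u],4))
E
```

```text
312 235 [0.4639 0.0346 0.0011]
305 220 [0.51   0.0553 0.014 ]
285 178 [0.6428 0.1159 0.0242]
251 233 [0.469  0.2176 0.0522]
380 212 [ 0.5326 -0.1812 -0.0022]
262 200 [0.5683 0.1833 0.0592]
200 300 [0.2694 0.3836 0.0007]
```

View pics/crop0.png

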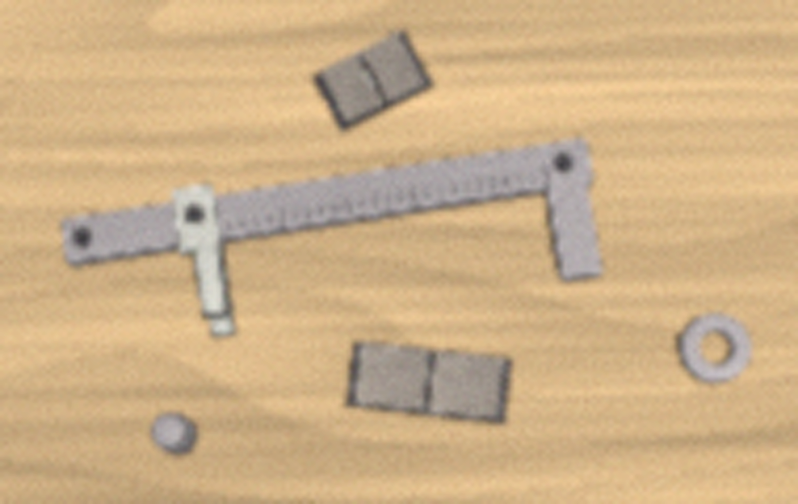

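View pics/h0.png

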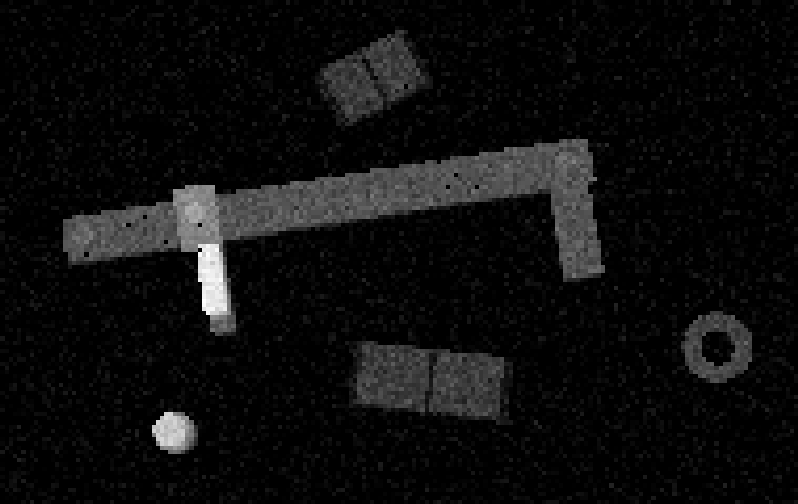

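```bash
cat >> h.py <<'E'
from scipy.optimize import minimize
def rects(P,rs,s=0.0015):
    m=np.zeros(len(P))
    for x0,x1,y0,y1 in rs:
        sd=np.minimum(np.minimum(P[:,0]-x0,x1-P[:,0]),np.minimum(P[:,1]-y0,y1-P[:,1]))
        m=np.maximum(m,1/(1+np.exp(-np.clip(sd/s,-30,30))))
    return m
def loc(P,x,y,a):
    c,s=np.cos(a),np.sin(a); D=P[:,:2]-[x,y]
    return np.c_[D[:,0]*c+D[:,1]*s,-D[:,0]*s+D[:,1]*c]
def best(fun,x0,step):
    r=None
    for k in range(6):
        S=np.vstack([x0]+[np.array(x0)+np.eye(len(x0))[i]*step[i]*(1 if k%2 else -1) for i in range(len(x0))])
        r=minimize(fun,x0,method='Nelder-Mead',options=dict(initial_simplex=S,xatol=1e-5,fatol=1e-7,maxiter=3000)); x0=r.x; 
    return r
def fit_gauge(W,g0):
    P=W.reshape(-1,3);P=P[np.isfinite(P).all(1)]
    L=loc(P,*g0[:3]); P=P[(L[:,0]>-.085)&(L[:,0]<.07)&(L[:,1]>-.07)&(L[:,1]<.40)]
    t=(P[:,2]>.0195).astype(float); t[(P[:,2]<.0195)&(P[:,2]>.004)]=np.nan; ok=np.isfinite(t); P=P[ok];t=t[ok]
    def f(p):
        L=loc(P,*p[:3]); j=.26-p[3]
        m=rects(L,[(0,.034,-.035,.365),(-.07,.034,-.03,0),(-.071,.0,j,j+.016),(-.008,.04,j,j+.03)])
        return ((m-t)**2).mean()
    return best(f,g0,[.01,.01,.03,.01])
def fit_pad(W,p0,hl=.053,R=.1):
    P=W.reshape(-1,3);P=P[np.isfinite(P).all(1)]
    L=loc(P,*p0); P=P[(abs(L[:,0])<.05)&(abs(L[:,1])<hl+.03)]
    t=((P[:,2]>.0105)&(P[:,2]<.0195)).astype(float); P,t=P[P[:,2]<.0195],t[P[:,2]<.0195]
    def f(p):
        L=loc(P,*p); m=rects(L,[(-.023,.023,-hl,-.0025),(-.023,.023,.0025,hl)]); return ((m-t)**2).mean()
    return best(f,p0,[.008,.008,.1])
def togauge(g,p):
    L=loc(np.array([[p[0],p[1]]]),*g[:3])[0]; return L,p[2]-g[2]
def toworld(g,x,y):
    c,s=np.cos(g[2]),np.sin(g[2]); return np.array([g[0]+c*x-s*y,g[1]+s*x+c*y])
def proj(d,P):
    E=d['extrinsics'];C=(np.asarray(P,float)-E[:3,3])@E[:3,:3]
    return cv2.projectPoints(C.reshape(-1,1,3),np.zeros(3),np.zeros(3),d['intrinsics'],np.array([float(d['k1']),0,0,0]))[0].reshape(-1,2)
E
cat > look.py <<'E'
import sys
from h import *
def run(dt,ds,g0,p0,tag):
    res={}
    for n,d in (('top',dt),('scene',ds)):
        W=cloud(d); g=fit_gauge(W,g0); p=fit_pad(W,p0)
        L,a=togauge(g.x,p.x)
        print(n,'gauge',np.round(g.x,4),round(g.fun,4),'pad',np.round(p.x,4),round(p.fun,4),'pad in gauge',np.round(L,4),round(a,4)); res[n]=(g.x,p.x)
    return res
if __name__=='__main__':
    dt=dict(np.load('pics/top0.npz'));ds=dict(np.load('pics/scene0.npz'))
    r=run(dt,ds,[.635,-.07,.13,.05],[.505,.035,-.08],'0')
    for n,d in (('top',dt),('scene',ds)):
        im=d['frame'].copy(); im=cv2.resize(im,None,fx=4,fy=4,interpolation=cv2.INTER_CUBIC)
        g,p=r[n]
        def dr(q,pts,z,col):
            w=[list(toworld(q,*a))+[z] for a in pts]; cv2.polylines(im,[np.int32(np.round((proj(d,w)+.5)*4))],True,col,1)
        j=.26-g[3]
        dr(g,[(0,-.035),(.034,-.035),(.034,.365),(0,.365)],.022,(255,0,0))
        dr(g,[(0,-.03),(-.07,-.03),(-.07,0),(0,0)],.022,(255,0,0))
        dr(g,[(0,j),(-.071,j),(-.071,j+.016),(0,j+.016)],.024,(0,0,255))
        dr(p,[(-.025,-.06),(.025,-.06),(.025,.06),(-.025,.06)],.006,(255,255,0))
        c=proj(d,[[.56,.05,.01]])[0]*4; u,v=int(c[0]),int(c[1])
        cv2.imwrite(f'pics/ov_{n}.png',im[max(0,v-290):v+290,max(0,u-390):u+390,::-1])
E
python3 look.py
```

```text
top gauge [ 0.653  -0.0578  0.1358  0.0124] 0.0109 pad [ 0.5105  0.0337 -0.136 ] 0.026 pad in gauge [-0.1288  0.11  ] -0.2718
scene gauge [ 0.6539 -0.057   0.1371  0.0113] 0.0148 pad [ 0.5113  0.0351 -0.1295] 0.0237 pad in gauge [-0.1287  0.1108] -0.2666
```

View pics/ov_top.png

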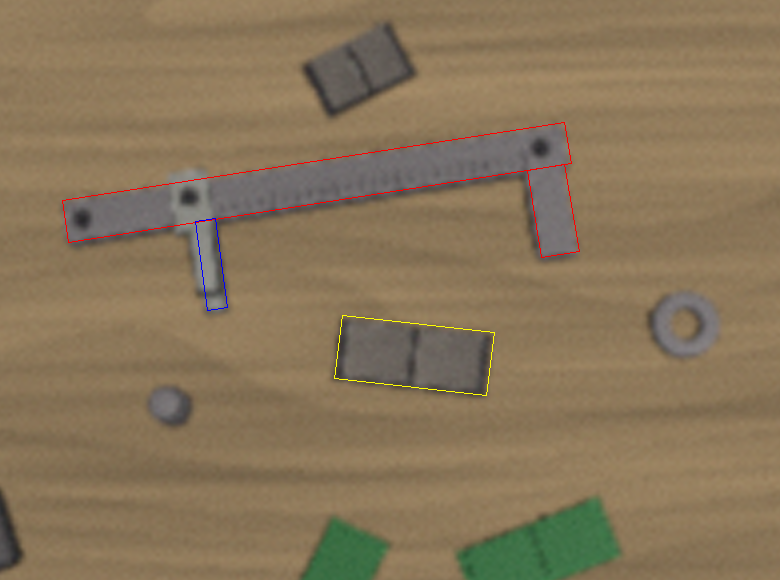

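View pics/ov_scene.png

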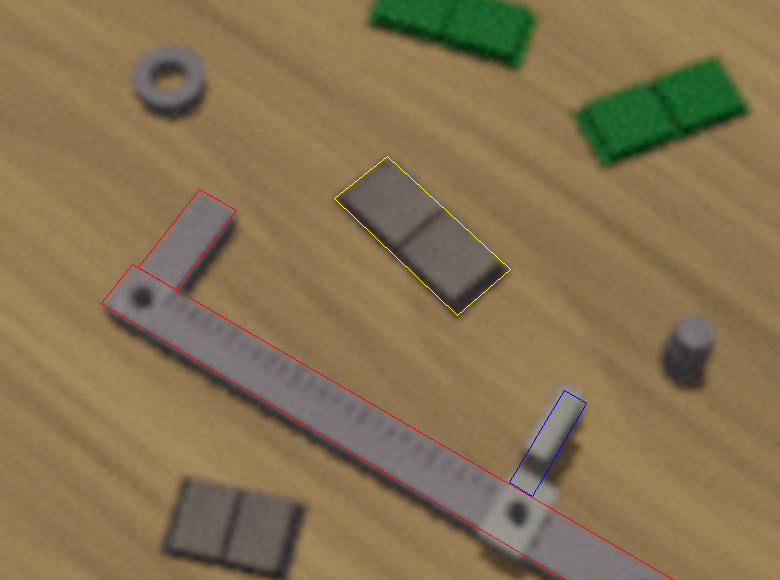

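The two cameras agree to about 1 mm: gauge (0.6535, -0.0574, yaw 0.1365), pad in gauge (-0.129, 0.110, -0.27 rad), jaw about 0.012. First I'll turn the tool so its y axis lies along the fence.

Request:
send_rows(
  offset=[
    [0,0,0],
    [0,0,0],
    [0,0,0],
    [0,0,0],
    [0,0,0],
  ],
  twist=[-6.2,-6.2,-6.2,-6.2,-6.3],
  gripper=[0.4,0.4,0.4,0.4,0.4],
  newtons=40,
)

```text
clock: 0.52
position: [0.2169, 0.5051, 0.2308]
tcp_rot: [-0.0, -0.071, 0.997, -0.0]
wrist_force: [0.1, -0.2, -0.2]
opening: 0.06
```

```bash
cat > st.py <<'E'
from h import *
from scipy.spatial.transform import Rotation as R
G=[.6535,-.0574,.1365]
def st(tgt=None,z=None):
    s=env.sense(); q=s['tcp_rot']; M=R.from_quat(q,scalar_first=True).as_matrix(); p=s['position']
    ya=np.arctan2(M[1,1],M[0,1])-np.pi/2
    print('t',round(s['clock'],2),'p',np.round(p,4),'gauge',np.round(loc(p[None],*G)[0],4),'yaw-g deg',round(np.degrees(ya-G[2]),2),'F',np.round(s['wrist_force'],1),'open',round(s['opening'],4),'j',np.round(s['joints'],2))
    if tgt is not None:
        w=toworld(G,*tgt); d=np.r_[w,z]-p; print('tool mm',np.round(M.T@d*1000,1))
if __name__=='__main__':
    import sys
    a=[float(v) for v in sys.argv[1:]]
    st(a[:2],a[2]) if a else st()
E
python3 st.py -.2 .11 .1
```

```text
t 0.52 p [0.2169 0.5051 0.2308] gauge [-0.356   0.6167] yaw-g deg 0.34 F [ 0.1 -0.2 -0.2] open 0.06 j [ 0.96  0.26  1.54  0.    1.35 -0.75]
tool mm [-153.1 -507.5  131.1]
```

Request:
send_rows(
  offset=[
    [-10,-36,0],
    [-10,-38,0],
    [-12,-39,0],
    [-12,-39,0],
    [-12,-39,0],
  ],
  twist=[0.3,0,0,0,0],
  gripper=[0.4,0.4,0.4,0.4,0.4],
)

```text
clock: 0.93
position: [0.2977, 0.3217, 0.2309]
tcp_rot: [-0.0, -0.066, 0.998, -0.0]
wrist_force: [0.4, -0.5, 0.2]
opening: 0.0601
```

Request:
send_rows(
  offset=[
    [-12,-39,10],
    [-12,-39,15],
    [-12,-39,15],
    [-12,-39,15],
    [-12,-39,15],
  ],
  twist=[0,0,0,0,0],
  gripper=[0.4,0.4,0.4,0.4,0.4],
)

```text
clock: 1.35
position: [0.3801, 0.1427, 0.1633]
tcp_rot: [0.0, -0.066, 0.998, 0.0]
wrist_force: [0.1, 0.7, 0.2]
opening: 0.0597
```

Request:
send_rows(
  offset=[
    [-12,-39,15],
    [-12,-39,15],
    [-11,-39,15],
    [0,0,15],
    [0,0,0],
  ],
  twist=[0,0,0,0,0],
  gripper=[0.4,0.4,0.4,0.4,0.4],
)

```text
clock: 1.77
position: [0.4268, 0.0356, 0.1031]
tcp_rot: [-0.003, -0.063, 0.998, 0.001]
wrist_force: [-1.5, -0.3, 0.1]
opening: 0.06
```

```bash
python3 st.py -.2 .11 .03; python3 - <<'E'
from h import *
d=snap('scene','s1');im=d['frame'];cv2.imwrite('pics/s1c.png',cv2.resize(im[100:300,200:460],None,fx=3,fy=3)[:,:,::-1])
E
```

```text
t 1.77 p [0.4268 0.0356 0.1031] gauge [-0.212  0.123] yaw-g deg -0.55 F [-1.5 -0.3  0.1] open 0.06 j [-0.18  0.18  1.99 -0.    0.98 -1.88]
tool mm [-12.4 -13.   73.1]
```

View pics/s1c.png

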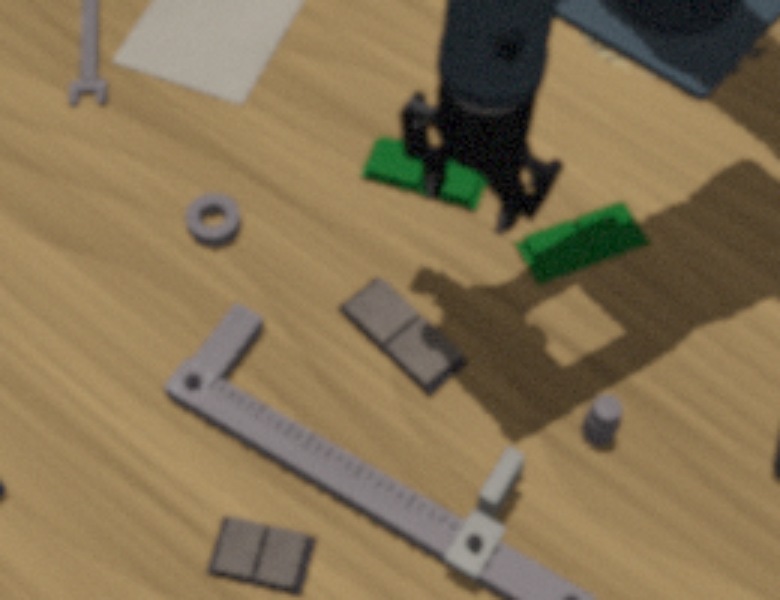

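The view shows the fingers (about (430,190) and (505,225) in the crop) above open bench, between the green pads and the long pad. I'll correct xy and then descend.

```bash
python3 st.py -.2 .11 .03
```

```text
t 1.82 p [0.4265 0.0369 0.1042] gauge [-0.212   0.1243] yaw-g deg -0.43 F [ 0.4 -0.3  0.9] open 0.0595 j [-0.18  0.18  1.99  0.    0.98 -1.88]
tool mm [-12.5 -14.4  74.1]
```

Request:
send_rows(
  offset=[
    [-6,-7,10],
    [-6,-7,16],
    [0,0,16],
    [0,0,16],
    [0,0,16],
  ],
  twist=[0.4,0,0,0,0],
  gripper=[0.4,0.4,0.4,0.4,0.4],
)

```text
clock: 2.23
position: [0.4419, 0.0266, 0.032]
tcp_rot: [0.001, -0.063, 0.998, -0.0]
wrist_force: [0.4, -0.7, 0.2]
opening: 0.0599
```

Request:
send_rows(
  offset=[
    [0,0,5],
    [0,0,5],
    [0,0,5],
    [0,0,3],
    [0,0,0],
  ],
  twist=[0,0,0,0,0],
  gripper=[0.4,0.4,0.4,0.4,0.4],
)

```text
clock: 2.65
position: [0.4419, 0.0254, 0.0138]
tcp_rot: [0.0, -0.063, 0.998, -0.0]
wrist_force: [-0.6, -0.4, 0.5]
opening: 0.0596
```

```bash
python3 st.py -.2 .11 .03
```

```text
t 2.65 p [0.4419 0.0254 0.0138] gauge [-0.1984  0.1109] yaw-g deg -0.64 F [-0.6 -0.4  0.5] open 0.0596 j [-0.2   0.35  2.05  0.    0.74 -1.89]
tool mm [  1.6  -0.9 -16.2]
```

Request:
send_rows(
  offset=[
    [0,0,4],
    [0,0,2],
    [0,0,2],
    [0,0,0],
  ],
  twist=[0.6,0,0,0],
  gripper=[0.4,0.4,0.4,0.4],
)

```text
clock: 2.98
position: [0.4416, 0.0251, 0.0054]
tcp_rot: [-0.0, -0.057, 0.998, 0.0]
wrist_force: [0.3, -0.2, -0.0]
opening: 0.0598
```

Request:
send_rows(
  offset=[
    [0,0,1],
    [0,0,1],
    [0,0,1],
    [0,0,0],
  ],
  twist=[0,0,0,0],
  gripper=[0.4,0.4,0.4,0.4],
)

```text
clock: 3.32
position: [0.4417, 0.0252, 0.0025]
tcp_rot: [-0.0, -0.057, 0.998, 0.0]
wrist_force: [0.4, -0.1, -1.1]
opening: 0.0598
```

Request:
send_rows(
  offset=[
    [0,0,1],
    [0,0,1],
    [0,0,1],
    [0,0,0],
  ],
  twist=[0,0,0,0],
  gripper=[0.4,0.4,0.4,0.4],
)

```text
clock: 3.65
position: [0.4416, 0.0252, -0.0005]
tcp_rot: [-0.0, -0.057, 0.998, 0.0]
wrist_force: [0.5, 0.2, 0.2]
opening: 0.0601
```

```bash
python3 st.py -.2 .11 .03; python3 - <<'E'
from h import *
d=snap('scene','s2');im=d['frame'];cv2.imwrite('pics/s2c.png',cv2.resize(im[120:250,280:430],None,fx=5,fy=4.5)[:,:,::-1])
E
```

```text
t 3.65 p [ 0.4416  0.0252 -0.0005] gauge [-0.1987  0.1106] yaw-g deg -1.27 F [0.5 0.2 0.2] open 0.0601 j [-0.2   0.38  2.06  0.    0.7  -1.88]
tool mm [  1.3  -0.7 -30.5]
```

View pics/s2c.png

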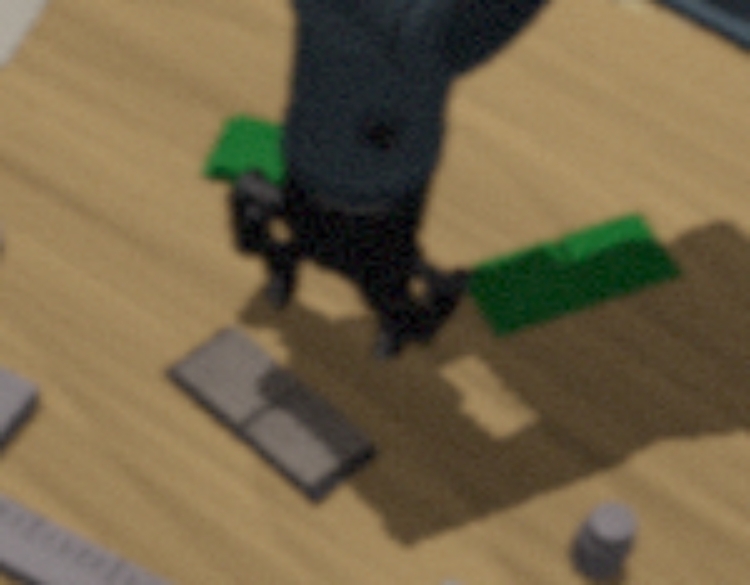

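The fingers stand behind the pad's near edge, clear of the green pads, with no bench contact yet. I'll go 3 mm lower, fix the yaw, then push.

Request:
send_rows(
  offset=[
    [0,0,1],
    [0,0,1],
    [-5,0,1],
    [-5,0,0],
    [-5,0,0],
  ],
  twist=[-1.3,0,0,0,0],
  gripper=[0.4,0.4,0.4,0.4,0.4],
)

```text
clock: 4.12
position: [0.4575, 0.0272, -0.0033]
tcp_rot: [0.0, -0.068, 0.998, -0.0]
wrist_force: [-0.7, 0.4, 0.7]
opening: 0.0593
```

Request:
send_rows(
  offset=[
    [-6,0,0],
    [-6,0,0],
    [-6,0,0],
    [-6,0,0],
    [-6,0,0],
  ],
  twist=[0,0,0,0,0],
  gripper=[0.4,0.4,0.4,0.4,0.4],
)

```text
clock: 4.53
position: [0.4867, 0.0313, -0.0035]
tcp_rot: [-0.0, -0.068, 0.998, -0.0]
wrist_force: [-1.4, -1.4, 0.5]
opening: 0.0596
```

```bash
python3 st.py -.061 .11 .0; python3 - <<'E'
from h import *
d=snap('scene','s3');im=d['frame'];cv2.imwrite('pics/s3c.png',cv2.resize(im[120:270,260:430],None,fx=4.5,fy=4)[:,:,::-1])
E
```

```text
t 4.53 p [ 0.4867  0.0313 -0.0035] gauge [-0.1532  0.1106] yaw-g deg 0.03 F [-1.4 -1.4  0.5] open 0.0596 j [-0.16  0.44  1.95 -0.    0.75 -1.87]
tool mm [-92.2  -0.7  -3.5]
```

View pics/s3c.png

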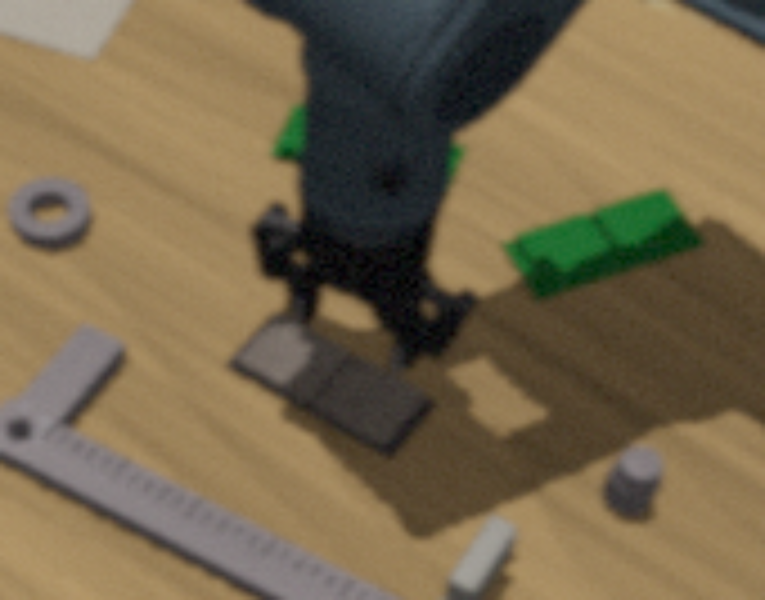

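The pad is in contact and turning parallel. I'll keep pushing.

Request:
send_rows(
  offset=[
    [-6,0,0],
    [-6,0,0],
    [-6,0,0],
    [-6,0,0],
    [-6,0,0],
  ],
  twist=[0,0,0,0,0],
  gripper=[0.4,0.4,0.4,0.4,0.4],
)

```text
clock: 5.0
position: [0.5167, 0.0356, -0.0034]
tcp_rot: [-0.0, -0.068, 0.998, 0.0]
wrist_force: [-1.6, -0.5, -2.6]
opening: 0.0601
```

Request:
send_rows(
  offset=[
    [-6,0,0],
    [-6,0,0],
    [-6,0,0],
    [-6,0,0],
    [-6,0,0],
  ],
  twist=[0,0,0,0,0],
  gripper=[0.4,0.4,0.4,0.4,0.4],
)

```text
clock: 5.42
position: [0.5464, 0.0396, -0.0034]
tcp_rot: [-0.0, -0.068, 0.998, 0.0]
wrist_force: [-0.9, -0.5, -0.3]
opening: 0.0599
```

```bash
python3 st.py -.061 .11 .0; python3 - <<'E'
from h import *
d=snap('scene','s4');im=d['frame'];cv2.imwrite('pics/s4c.png',cv2.resize(im[150:300,240:410],None,fx=4.5,fy=4)[:,:,::-1])
W=cloud(d);p=fit_pad(W,[.58,.04,.13]);print(p.x,p.fun,togauge([.6539,-.057,.1371],p.x))
E
```

```text
t 5.42 p [ 0.5464  0.0396 -0.0034] gauge [-0.0929  0.1107] yaw-g deg 0.03 F [-0.9 -0.5 -0.3] open 0.0599 j [-0.13  0.52  1.8  -0.    0.82 -1.84]
tool mm [-31.9  -0.7  -3.4]
[0.57941782 0.05097008 0.13911641] 0.031836415049767246 (array([-0.05902691,  0.11713649]), np.float64(0.002016412615537283))
```

View pics/s4c.png

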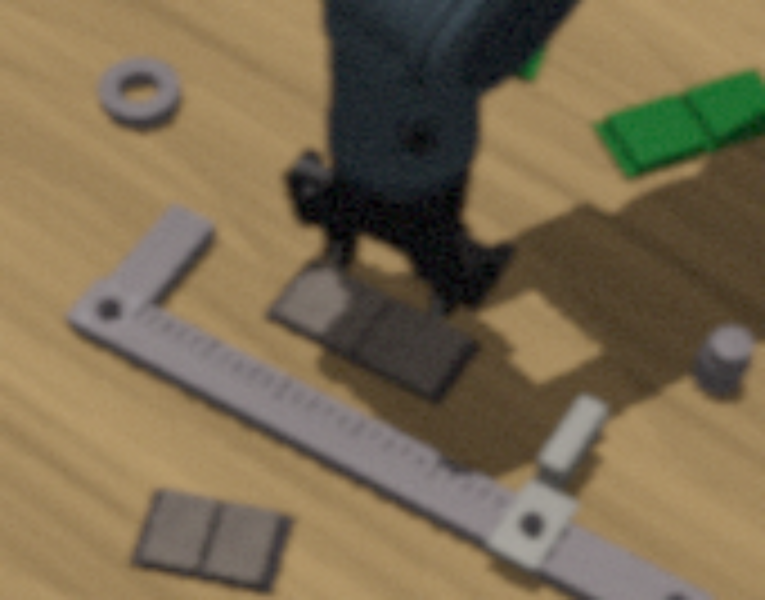

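The pad is now parallel (0.002 rad) at gauge x of about -59 mm, and 34 mm remain. I'll push on and slow down at the fence.

Request:
send_rows(
  offset=[
    [-6,0,0],
    [-6,0,0],
    [-6,0,0],
    [-6,0,0],
    [-3,0,0],
  ],
  twist=[0,0,0,0,0],
  gripper=[0.4,0.4,0.4,0.4,0.4],
)

```text
clock: 5.88
position: [0.5739, 0.0432, -0.0032]
tcp_rot: [0.001, -0.068, 0.998, -0.0]
wrist_force: [-1.9, -0.3, 0.7]
opening: 0.0597
```

Request:
send_rows(
  offset=[
    [-2,0,0],
    [-2,0,0],
    [-1,0,0],
    [0,0,0],
  ],
  twist=[0,0,0,0],
  gripper=[0.4,0.4,0.4,0.4],
)

```text
clock: 6.22
position: [0.5776, 0.0439, -0.0033]
tcp_rot: [0.0, -0.068, 0.998, 0.0]
wrist_force: [-2.0, -0.0, 0.8]
opening: 0.0598
```

```bash
cat > lk.py <<'E'
from h import *; import sys
def go(tag,y=.117):
    for n in ('scene','top'):
        d=snap(n,tag+n);W=cloud(d)
        g=[.6539,-.057,.1371] if n=='scene' else [.653,-.0578,.1358]
        p=fit_pad(W,list(toworld(g,-.026,y))+[.137]);print(n,p.x,round(p.fun,4),np.round(togauge(g,p.x)[0],4),round(togauge(g,p.x)[1],4))
go(sys.argv[1],float(sys.argv[2]))
E
python3 lk.py a .117; python3 st.py -.061 .11 .0
```

```text
scene [0.61195254 0.0554827  0.13544485] 0.0607 [-0.0262  0.1172] -0.0017
top [0.62106722 0.05717117 0.20963221] 0.0142 [-0.0161  0.1182] 0.0738
t 6.32 p [ 0.5776  0.0439 -0.0033] gauge [-0.0614  0.1107] yaw-g deg 0.02 F [-2.4  0.3  1. ] open 0.0593 j [-0.12  0.56  1.72  0.    0.86 -1.82]
tool mm [-0.4 -0.7 -3.3]
```

Request:
send_rows(
  offset=[
    [-1,0,0],
    [-1,0,0],
    [0,0,0],
  ],
  twist=[0,0,0],
  gripper=[0.4,0.4,0.4],
)

```text
clock: 6.57
position: [0.5796, 0.0442, -0.0033]
tcp_rot: [0.0, -0.068, 0.998, 0.0]
wrist_force: [-2.6, 0.3, 1.6]
opening: 0.0599
```

Request:
send_rows(
  offset=[
    [-1,0,0],
    [-1,0,0],
    [0,0,0],
  ],
  twist=[0,0,0],
  gripper=[0.4,0.4,0.4],
)

```text
clock: 6.82
position: [0.58, 0.0443, -0.0035]
tcp_rot: [-0.002, -0.069, 0.998, 0.0]
wrist_force: [-6.6, -1.7, 4.6]
opening: 0.0596
```

Request:
send_rows(
  offset=[
    [-1,0,0],
    [0,0,0],
    [0,0,0],
  ],
  twist=[0,0,0],
  gripper=[0.4,0.4,0.4],
)

```text
clock: 7.07
position: [0.5801, 0.0444, -0.0036]
tcp_rot: [-0.002, -0.069, 0.998, 0.0]
wrist_force: [-9.1, -1.9, 6.4]
opening: 0.0598
```

```bash
python3 st.py -.061 .11 .0;python3 - <<'E'
from h import *
d=snap('scene','s5');im=d['frame'];cv2.imwrite('pics/s5c.png',cv2.resize(im[150:300,240:410],None,fx=4.5,fy=4)[:,:,::-1])
W=cloud(d);p=fit_pad(W,[.613,.055,.136]);print(p.x,p.fun,togauge([.6539,-.057,.1371],p.x))
E
```

```text
t 7.07 p [ 0.5801  0.0444 -0.0036] gauge [-0.0589  0.1108] yaw-g deg 0.04 F [-9.1 -1.9  6.4] open 0.0598 j [-0.11  0.57  1.71 -0.    0.87 -1.82]
tool mm [ 2.1 -0.8 -3.6]
[0.61379051 0.05609453 0.13794175] 0.058810815795573124 (array([-0.02427639,  0.11751511]), np.float64(0.0008417521137649153))
```

View pics/s5c.png

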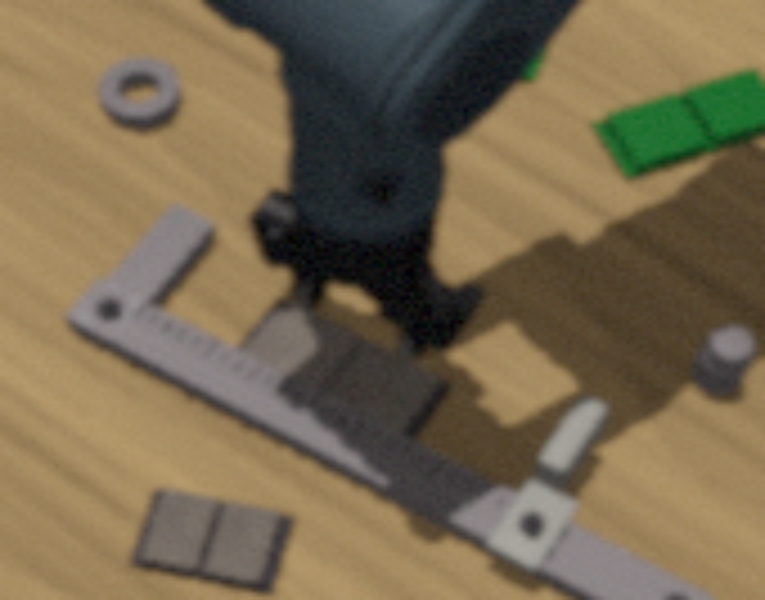

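The pad is flush with the fence: x about -24 to -26 mm, angle 0.001 rad, y 117 mm, and it was held under load for over 0.2 s. I'll back off, lift, and turn 90° to push the jaw.

Request:
send_rows(
  offset=[
    [4,0,0],
    [10,0,0],
    [14,0,0],
    [14,0,-14],
    [10,0,-30],
  ],
  twist=[0,0,0,0,0],
  gripper=[0.4,0.4,0.4,0.4,0.4],
)

```text
clock: 7.53
position: [0.5279, 0.0377, 0.038]
tcp_rot: [-0.003, -0.068, 0.998, 0.001]
wrist_force: [0.2, -0.5, -0.1]
opening: 0.0602
```

Request:
send_rows(
  offset=[
    [0,0,-30],
    [0,20,-30],
    [0,38,-10],
    [0,38,0],
    [-10,36,0],
  ],
  twist=[0,0,0,0,0],
  gripper=[0.4,-1,-1,-1,-1],
)

```text
clock: 7.95
position: [0.5231, 0.171, 0.1125]
tcp_rot: [0.002, -0.068, 0.998, 0.0]
wrist_force: [0.6, -1.1, 0.3]
opening: 0.0113
```

Request:
send_rows(
  offset=[
    [-10,36,0],
    [-10,20,0],
    [0,0,0],
    [0,0,0],
    [0,0,0],
  ],
  twist=[0,0,7,7,7],
  gripper=[-1,-1,-1,-1,-1],
)

```text
clock: 8.37
position: [0.536, 0.229, 0.1108]
tcp_rot: [0.001, 0.117, 0.993, 0.001]
wrist_force: [0.1, 0.0, -0.0]
opening: 0.0001
```

Request:
send_rows(
  offset=[
    [0,0,0],
    [0,0,0],
    [0,0,0],
    [0,0,0],
    [0,0,0],
  ],
  twist=[7,7,7,7,7],
  gripper=[-1,-1,-1,-1,-1],
)

```text
clock: 8.78
position: [0.5361, 0.2282, 0.1109]
tcp_rot: [0.001, 0.411, 0.912, 0.001]
wrist_force: [0.2, -0.1, 0.2]
opening: 0.0002
```

Request:
send_rows(
  offset=[
    [0,0,0],
    [0,0,0],
    [0,0,0],
    [0,0,0],
    [0,0,0],
  ],
  twist=[7,7,7,7,6],
  gripper=[-1,-1,-1,-1,-1],
)

```text
clock: 9.2
position: [0.5361, 0.2282, 0.111]
tcp_rot: [0.001, 0.659, 0.752, 0.001]
wrist_force: [0.4, -0.4, 0.6]
opening: 0.0002
```

```bash
cat > ov2.py <<'E'
from look import *
import sys
tag=sys.argv[1]; y=float(sys.argv[2]); j=float(sys.argv[3])
dt=snap('top',tag+'t');ds=snap('scene',tag+'s')
r=run(dt,ds,[.6535,-.0574,.1365,j],list(toworld([.6535,-.0574,.1365],-.025,y))+[.137],tag)
cv2.imwrite(f'pics/{tag}sc.png',cv2.resize(ds['frame'][130:330,240:480],None,fx=3.3,fy=3)[:,:,::-1])
cv2.imwrite(f'pics/{tag}tc.png',cv2.resize(dt['frame'][130:250,210:400],None,fx=4,fy=4)[:,:,::-1])
E
python3 st.py -.036 .31 .032; python3 ov2.py b .117 .012
```

```text
t 9.2 p [0.5361 0.2282 0.111 ] gauge [-0.0774  0.2989] yaw-g deg -90.33 F [ 0.4 -0.4  0.6] open 0.0002 j [0.21 0.42 1.62 0.   1.1  0.08]
tool mm [11.3 41.2 79.1]
top gauge [ 0.6531 -0.058   0.1393  0.0123] 0.1957 pad [0.6134 0.055  0.1328] 0.1397 pad in gauge [-0.0236  0.1174] -0.0066
scene gauge [ 0.654  -0.0569  0.1406 -0.0338] 0.3774 pad [0.614  0.0559 0.1376] 0.047 pad in gauge [-0.0238  0.1172] -0.003
```

View pics/bsc.png

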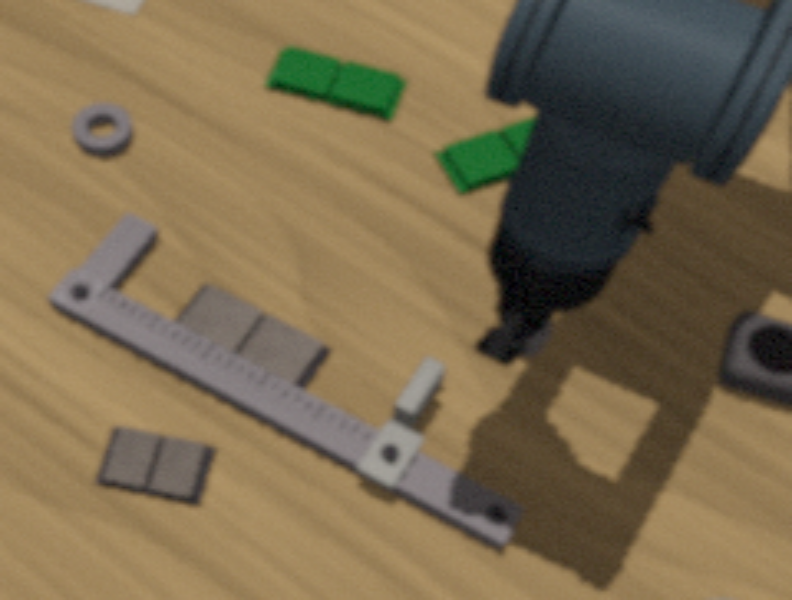

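View pics/btc.png

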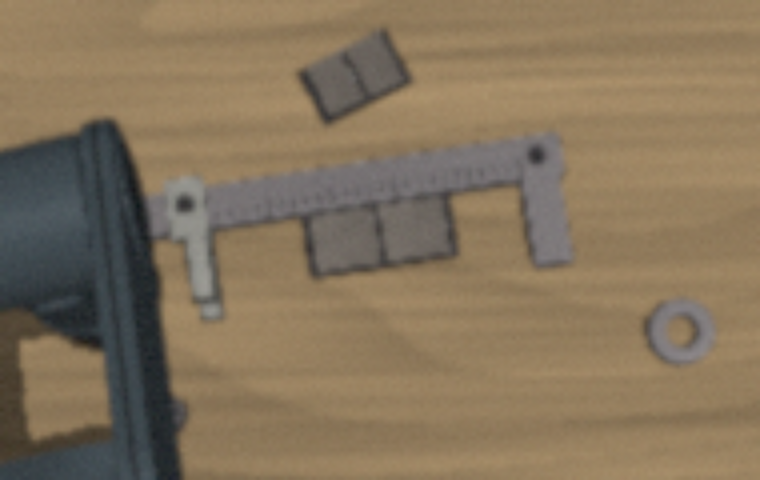

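The pad sits flush against the fence, at about (382,235) in the top crop, and the jaw is untouched. The fingers are outside the tab, so I'll go down behind it.

Request:
send_rows(
  offset=[
    [6,20,0],
    [6,19,15],
    [0,0,25],
    [0,0,25],
    [0,0,14],
  ],
  twist=[-0.3,0,0,0,0],
  gripper=[-1,-1,-1,-1,-1],
)

```text
clock: 9.72
position: [0.5714, 0.2451, 0.0291]
tcp_rot: [-0.001, 0.654, 0.757, -0.001]
wrist_force: [-1.1, -0.2, -0.2]
opening: -0.0001
```

Request:
send_rows(
  offset=[
    [-6,0,0],
    [-6,0,0],
    [-6,0,0],
    [0,0,0],
  ],
  twist=[0,0,0,0],
  gripper=[-1,-1,-1,-1],
)

```text
clock: 10.05
position: [0.5762, 0.226, 0.0334]
tcp_rot: [0.001, 0.655, 0.756, 0.001]
wrist_force: [0.7, 0.1, 0.3]
opening: 0.0005
```

```bash
python3 st.py -.036 .147 .032; python3 - <<'E'
from h import *
d=snap('scene','c1');im=d['frame'];cv2.imwrite('pics/c1c.png',cv2.resize(im[190:320,310:480],None,fx=4.5,fy=4.5)[:,:,::-1])
E
```

```text
t 10.05 p [0.5762 0.226  0.0334] gauge [-0.038   0.2913] yaw-g deg -89.68 F [0.7 0.1 0.3] open 0.0005 j [ 0.19  0.56  1.59 -0.    0.98  0.05]
tool mm [-144.3    1.2    1.4]
```

View pics/c1c.png

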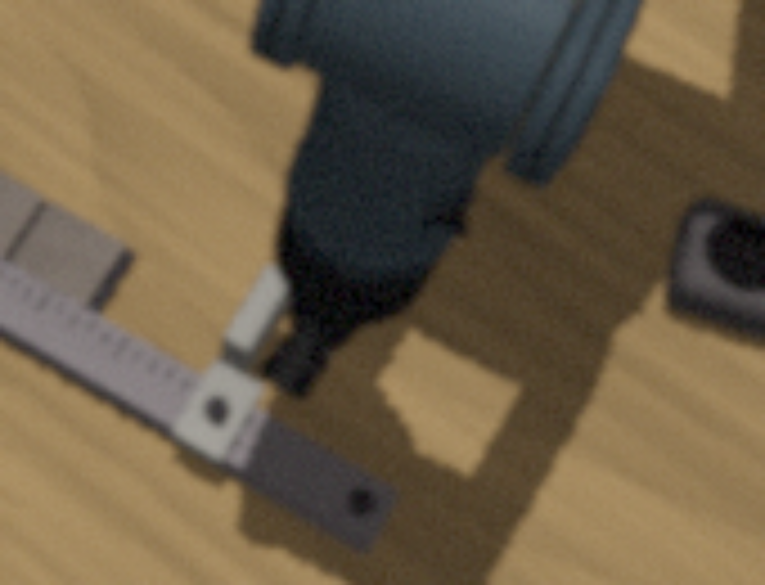

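The shut fingers (295,365) stand just outside the tab and clear of the carriage. Pushing along -y.

Request:
send_rows(
  offset=[
    [-5,0,0],
    [-5,0,0],
    [-5,0,0],
    [-5,0,0],
    [-5,0,0],
  ],
  twist=[0.3,0,0,0,0],
  gripper=[-1,-1,-1,-1,-1],
)

```text
clock: 10.52
position: [0.5782, 0.2024, 0.0321]
tcp_rot: [-0.0, 0.657, 0.754, 0.0]
wrist_force: [-0.4, 2.2, 0.9]
opening: -0.0
```

Request:
send_rows(
  offset=[
    [-5,0,0],
    [-5,0,0],
    [-5,0,0],
    [-5,0,0],
    [-5,0,0],
  ],
  twist=[0,0,0,0,0],
  gripper=[-1,-1,-1,-1,-1],
)

```text
clock: 10.93
position: [0.5815, 0.1773, 0.0317]
tcp_rot: [0.0, 0.657, 0.754, 0.0]
wrist_force: [-0.4, 2.7, 0.8]
opening: 0.0001
```

```bash
python3 st.py -.036 .147 .032; python3 - <<'E'
from h import *
d=snap('scene','c2');im=d['frame'];cv2.imwrite('pics/c2c.png',cv2.resize(im[170:300,270:440],None,fx=4.5,fy=4.5)[:,:,::-1])
E
```

```text
t 10.93 p [0.5815 0.1773 0.0317] gauge [-0.0394  0.2423] yaw-g deg -89.97 F [-0.4  2.7  0.8] open 0.0001 j [ 0.11  0.55  1.62  0.    0.97 -0.02]
tool mm [-95.3   3.3  -0.3]
```

View pics/c2c.png

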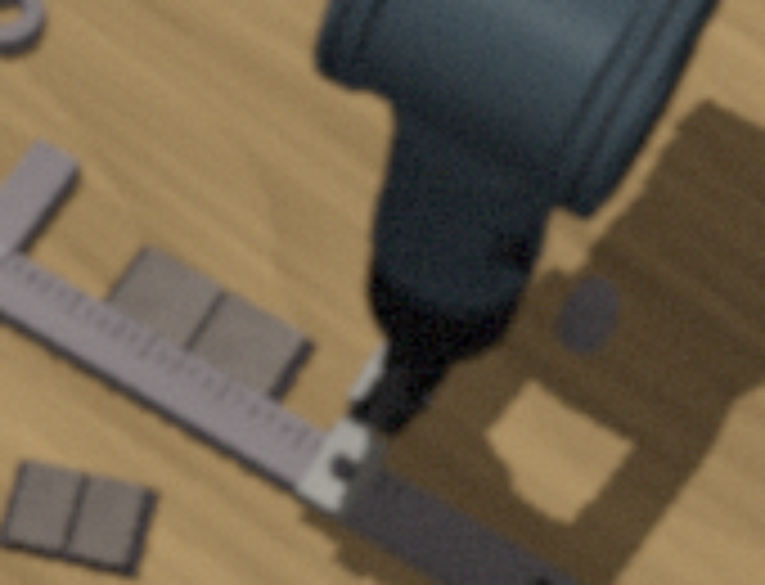

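The jaw is following the fingers (about 2.7 N). I'll continue.

Request:
send_rows(
  offset=[
    [-5,0.5,0],
    [-5,0.5,0],
    [-5,0.5,0],
    [-5,0.5,0],
    [-5,0.5,0],
  ],
  twist=[0,0,0,0,0],
  gripper=[-1,-1,-1,-1,-1],
)

```text
clock: 11.4
position: [0.5867, 0.1528, 0.0313]
tcp_rot: [-0.0, 0.657, 0.754, -0.0]
wrist_force: [-1.7, 2.1, -0.3]
opening: -0.0002
```

Request:
send_rows(
  offset=[
    [-4,0,0],
    [-4,0,0],
    [-4,0,0],
    [-4,0,0],
    [-4,0,0],
  ],
  twist=[0,0,0,0,0],
  gripper=[-1,-1,-1,-1,-1],
)

```text
clock: 11.82
position: [0.5898, 0.1335, 0.0315]
tcp_rot: [-0.0, 0.657, 0.754, 0.0]
wrist_force: [-0.5, 3.9, -2.5]
opening: -0.0
```

```bash
python3 st.py -.036 .147 .032; python3 - <<'E'
from h import *
d=snap('scene','c3');im=d['frame'];cv2.imwrite('pics/c3c.png',cv2.resize(im[150:280,240:410],None,fx=4.5,fy=4.5)[:,:,::-1])
E
```

```text
t 11.82 p [0.5898 0.1335 0.0315] gauge [-0.0372  0.1978] yaw-g deg -89.97 F [-0.5  3.9 -2.5] open -0.0 j [ 0.04  0.55  1.63  0.    0.97 -0.1 ]
tool mm [-50.8   1.1  -0.6]
```

View pics/c3c.png

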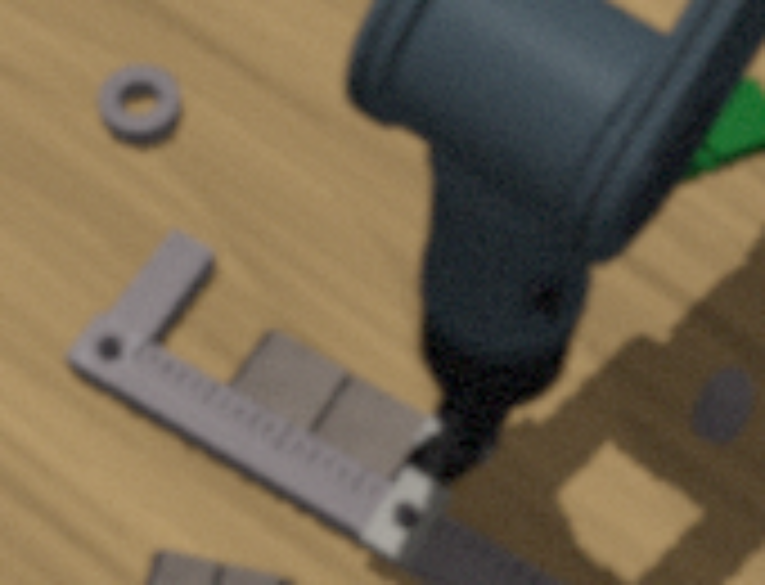

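The jaw has reached the pad (4 N) and the pad is still against the fence. Next, slide both to the stop.

Request:
send_rows(
  offset=[
    [-4,0,0],
    [-4,0,0],
    [-4,0,0],
    [-4,0,0],
    [-4,0,0],
  ],
  twist=[0,0,0,0,0],
  gripper=[-1,-1,-1,-1,-1],
)

```text
clock: 12.28
position: [0.5926, 0.1133, 0.0316]
tcp_rot: [-0.0, 0.657, 0.754, -0.0]
wrist_force: [-1.9, 3.3, -2.6]
opening: -0.0
```

Request:
send_rows(
  offset=[
    [-4,0,0],
    [-4,0,0],
    [-4,0,0],
    [-4,0,0],
    [-4,0,0],
  ],
  twist=[0,0,0,0,0],
  gripper=[-1,-1,-1,-1,-1],
)

```text
clock: 12.7
position: [0.5954, 0.0935, 0.0317]
tcp_rot: [-0.0, 0.657, 0.754, -0.0]
wrist_force: [-0.7, 3.5, -2.8]
opening: -0.0003
```

```bash
python3 st.py -.036 .147 .032; python3 lk.py c4 .068
python3 - <<'E'
from h import *
im=cv2.imread('pics/c4scene.png');cv2.imwrite('pics/c4c.png',cv2.resize(im[150:280,240:410],None,fx=4.5,fy=4.5))
E
```

```text
t 12.7 p [0.5954 0.0935 0.0317] gauge [-0.037   0.1574] yaw-g deg -89.97 F [-0.7  3.5 -2.8] open -0.0003 j [-0.03  0.55  1.63 -0.    0.96 -0.17]
tool mm [-10.4   1.   -0.3]
scene [0.62065099 0.00855926 0.14131409] 0.0824 [-0.024   0.0695] 0.0042
top [0.6199658  0.00696556 0.14866395] 0.1719 [-0.024   0.0686] 0.0129
```

View pics/c4c.png

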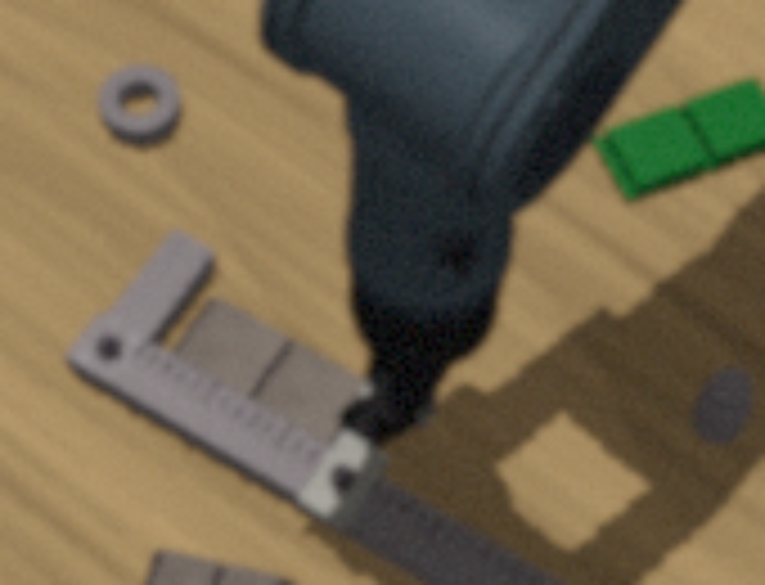

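The pad is at y of about 69 mm and still flush, with roughly 9 mm to go.

Request:
send_rows(
  offset=[
    [-2,0,0],
    [-2,0,0],
    [-2,0,0],
    [-1,0,0],
    [0,0,0],
  ],
  twist=[0,0,0,0,0],
  gripper=[-1,-1,-1,-1,-1],
)

```text
clock: 13.22
position: [0.5969, 0.0868, 0.032]
tcp_rot: [0.0, 0.657, 0.754, 0.0]
wrist_force: [0.2, 3.8, 1.1]
opening: -0.0001
```

Request:
send_rows(
  offset=[
    [-1,0,0],
    [-1,0,0],
    [0,0,0],
  ],
  twist=[0,0,0],
  gripper=[-1,-1,-1],
)

```text
clock: 13.47
position: [0.5971, 0.085, 0.032]
tcp_rot: [0.0, 0.657, 0.754, 0.0]
wrist_force: [0.6, 4.3, 1.7]
opening: -0.0
```

Request:
send_rows(
  offset=[
    [-1,0,0],
    [-1,0,0],
    [0,0,0],
  ],
  twist=[0,0,0],
  gripper=[-1,-1,-1],
)

```text
clock: 13.72
position: [0.5972, 0.0842, 0.032]
tcp_rot: [-0.0, 0.657, 0.754, 0.001]
wrist_force: [-0.5, 10.0, 3.2]
opening: -0.0
```

Request:
send_rows(
  offset=[
    [-1,0,0],
    [0,0,0],
    [0,0,0],
    [0,0,0],
  ],
  twist=[0,0,0,0],
  gripper=[-1,-1,-1,-1],
)

```text
clock: 14.05
position: [0.5972, 0.0842, 0.032]
tcp_rot: [-0.001, 0.657, 0.754, 0.001]
wrist_force: [-0.7, 12.2, 2.4]
opening: 0.0
```

```bash
python3 st.py -.036 .147 .032; python3 lk.py c5 .06
python3 - <<'E'
from h import *
im=cv2.imread('pics/c5scene.png');cv2.imwrite('pics/c5c.png',cv2.resize(im[150:280,240:410],None,fx=4.5,fy=4.5))
E
```

```text
t 14.05 p [0.5972 0.0842 0.032 ] gauge [-0.0365  0.1479] yaw-g deg -89.97 F [-0.7 12.2  2.4] open 0.0 j [-0.05  0.54  1.63  0.    0.96 -0.19]
tool mm [-0.9  0.5  0. ]
scene [ 6.22064524e-01 -5.62104609e-04  1.39008140e-01] 0.0963 [-0.0238  0.0603] 0.0019
top [ 0.62083551 -0.00183268  0.14237483] 0.1863 [-0.0243  0.0598] 0.0066
```

View pics/c5c.png

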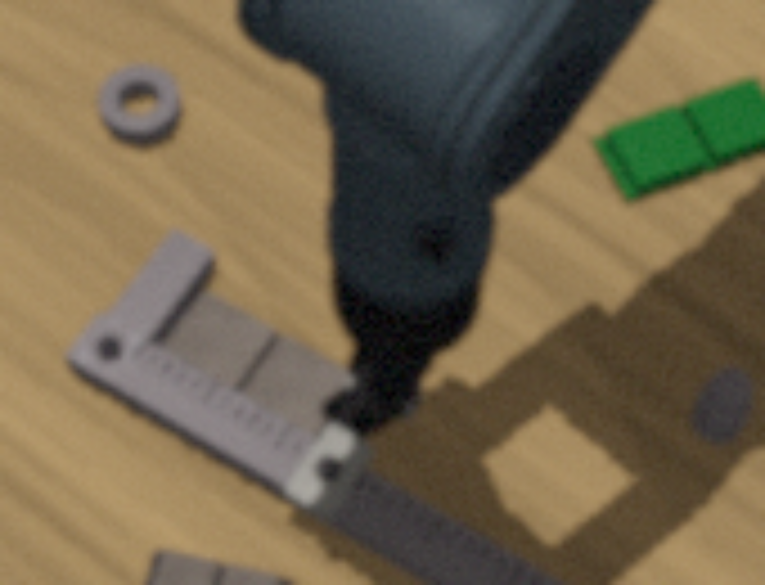

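The pad is at (-24, 60), and the force rose to 12 N with no further motion, so it is snug. I'll back straight off, lift, and look from a distance.

Request:
send_rows(
  offset=[
    [3,0,0],
    [8,0,0],
    [14,0,0],
    [15,0,-10],
    [5,0,-30],
  ],
  twist=[0,0,0,0,0],
  gripper=[-1,-1,-1,-1,-1],
)

```text
clock: 14.57
position: [0.5868, 0.1283, 0.0676]
tcp_rot: [-0.004, 0.657, 0.754, -0.003]
wrist_force: [-0.0, -0.6, 0.0]
opening: 0.0001
```

Request:
send_rows(
  offset=[
    [10,0,-38],
    [30,-10,-38],
    [38,-10,-30],
    [38,-10,0],
    [38,-10,0],
  ],
  twist=[0,0,0,0,0],
  gripper=[-1,-1,-1,-1,-1],
)

```text
clock: 14.98
position: [0.5354, 0.2651, 0.1696]
tcp_rot: [0.002, 0.658, 0.753, 0.002]
wrist_force: [0.8, 0.2, -0.1]
opening: 0.0
```

Request:
send_rows(
  offset=[
    [30,-30,0],
    [30,-30,0],
    [25,-30,0],
    [0,0,0],
    [0,0,0],
  ],
  twist=[0,0,0,0,0],
  gripper=[-1,-1,-1,-1,-1],
)

```text
clock: 15.4
position: [0.433, 0.336, 0.1671]
tcp_rot: [0.0, 0.655, 0.755, -0.0]
wrist_force: [0.5, -0.1, 0.5]
opening: -0.0003
```

```bash
python3 st.py; python3 ov2.py e .06 .14; python3 - <<'E'
from h import *
a=cv2.imread('pics/top0.png');b=cv2.imread('pics/et.png');cv2.imwrite('pics/diff.png',cv2.absdiff(a,b)*3)
E
```

```text
t 15.4 p [0.433  0.336  0.1671] gauge [-0.1649  0.4197] yaw-g deg -89.73 F [ 0.5 -0.1  0.5] open -0.0003 j [ 0.46  0.31  1.63 -0.    1.2   0.32]
top gauge [ 0.6527 -0.0578  0.1334  0.14  ] 0.0153 pad [ 0.6214 -0.0015  0.1391] 0.1981 pad in gauge [-0.0236  0.06  ] 0.0057
scene gauge [ 0.6539 -0.0568  0.1364  0.1388] 0.0166 pad [ 0.6219 -0.0008  0.137 ] 0.0958 pad in gauge [-0.0241  0.0598] 0.0006
```

View pics/et.png

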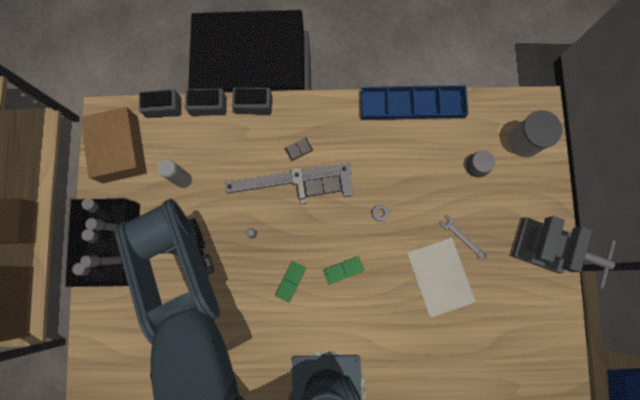

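View pics/diff.png

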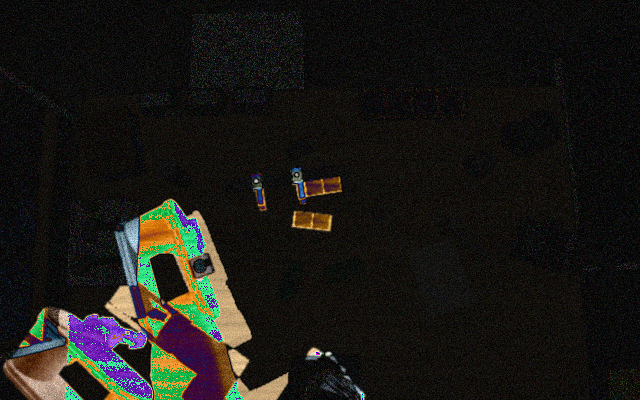

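View pics/esc.png

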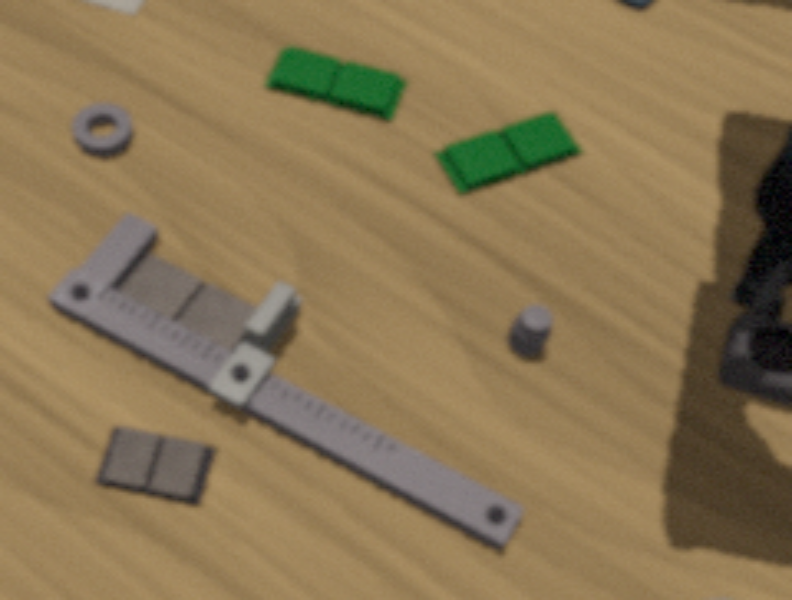

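The pad is snug between the end stop and the jaw (about (323,186) in the top view). In the difference image only the pad, the jaw and the arm with its shadow have changed. The jaw reads 0.139 to 0.140, and the gripper is clear at z = 0.167. Handing in.

```bash
python3 -c "
from bench import env
print(env.sense()['qd'].round(3)); print(env.hand_in())"
```

```text
[-0.029  0.01  -0.01   0.003 -0.001 -0.001]
the job is handed in; nothing more can be done
None
```

I pushed the long pad flush against the fence with the outsides of the part-open fingers. I then turned the tool 90° and pushed the jaw's thumb tab with the fingers shut, which slid the pad to the end stop. The job was handed in at about 15.5 s of the 48 s allowed. No verdict is reported.

- **Pad:** the last check put its centre at gauge (-24, 60) mm, target (-25, 60), and 0.001 to 0.006 rad from parallel. The first flush position was also confirmed, at (-24, 117) mm.
- **Jaw:** 0.1388 (scene camera) to 0.1400 (top camera), target 0.140. The push force rose to 12 N with no further motion, so the pad is snug.
- **Everything else:** a before-and-after top picture showed change only at the pad, the jaw and the arm with its shadow. The tape measure was partly under the arm in that picture, so it was less well seen. The gripper ended clear at z = 0.167 m, and the force read zero within noise.
- **Weak readings:** one top-camera pad fit, taken while the arm was in the way, read 0.074 rad and 10 mm off. I set it aside because the scene camera disagreed and later looks did not repeat it. The final pad fits are also looser than the early ones, but the two cameras agree within 1 mm.

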